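Step the control box up four clicks and set it

TASK

With a fingertip, push the winged click-stop dial on the white-topped control box round clockwise (seen from above) by exactly four clicks from where it stands, feeling each click and never going past the fourth. Then press the plain round push button on the same panel fully in, let it spring back, and leave the box clear. Grasp and lift nothing, leave the small round trim knob unturned, and do not shove the loose things on and right beside the box.

Things in the scene. Friction and masses are not known exactly. Their poses are not given: they have to be found in the camera images.
- box: Fixed control box, grey case, white top panel 210 (x) x 330 (y) mm, its top 70 mm above the table; origin under its centre, on the table, z up. In a row 20 mm to -x of its centre line, 100 mm apart along its y and in any order: dial, push button, trim knob. Black screw heads 6 mm high in its corners; a loose thumb nut stands near its +x edge
- dial_top (a point): On the dial's vertical axis, at the top of its wing, 105 mm above the table. Black dial: round skirt of 30 mm radius, upper face 23 mm below this point, carrying a straight upright wing across its diameter, 68 mm long, 12 mm thick, its sides free to push down to the skirt. A white line marks the pointer half. Own x axis points along the wing to the pointer end; turns with the dial
- dial_plate: Fixed flat aluminium plate under the dial, 46 mm radius, 4 mm thick, with 12 black ticks 30 degrees apart, one for each click stop; the dial's wing lines up with a tick at rest. Origin under its centre, on the panel
- dial_pointer (a point): End of the pointer half of the dial's wing, at the height of the wing's top, 34 mm from the dial's axis; moves with the dial.
- dial (a joint): Turn of the dial in rad: 0 at the start (in a click stop, pointer at any tick), growing clockwise from above. Stops every 30 degrees (0.5236 rad). Leaving a stop takes about 0.1 N m (3 to 4 N at 28 mm from the axis), most at a quarter of the way; past half way it snaps on to the next stop, and let go it falls into the nearest. Ends at 3 clicks anticlockwise, 9 clockwise
- set_button_top (a point): Centre of the top of the round push button (grey cap of 13 mm radius, standing 10 mm out of a black housing of 21 mm radius), 92 mm above the table when out; moves down with it. z up.
- set_button (a joint): Travel of the push button in m: 0 out, 0.006 fully in; a spring pushes it back, about 5 N when fully in.
- trim_top (a point): Centre of the top of the small round black trim knob (13 mm radius, 18 mm high, no wing), to be left alone; top 91 mm above the table.
- trim (a joint): Turn of the trim knob in rad, 0 at the start, clockwise positive, no clicks.
- thumb_nut: Loose black thumb nut, 22 mm across, 15 mm high, standing on the box's panel near its +x edge; origin under its centre. Bystander.
- screwdriver: Loose screwdriver lying in front of the box (towards the robot), along its own x. Bystander.
- solder_reel: Loose metal reel, 56 mm across, 30 mm high, standing beside the box on its -y side; origin under its centre. Bystander.
- circuit_board: Loose blue circuit board 70 x 100 mm, 17 mm high over its parts, lying beside the box on its +y side; origin under its centre. Bystander.

How it is judged:
On the way, in this order (a step that is already met when the one before it is completed fails the run):
1. the dial rests four clicks clockwise of its start (value of joint dial between 1.93732 and 2.25147 rad and velocity of joint dial between -0.2 and 0.2 rad/s), for 0.3 s.
2. the push button is pressed fully in, with the dial still at four clicks (value of joint dial between 1.93732 and 2.25147 rad and value of joint set_button above 0.0045 m), for 0.05 s.
At the end, for the whole second after the job is handed in: The dial rests four clicks (120 degrees, within 9) clockwise of its start, the button was pressed at least 4.5 mm after that and is out again, the trim knob is within 0.2 rad of its start (value of joint dial between 1.93732 and 2.25147 rad and value of joint set_button below 0.0015 m and value of joint trim between -0.2 and 0.2 rad); the robot touches nothing.
It fails at once if the dial was turned past the fourth click (beyond half way to the fifth) (value of joint dial above 2.35619 rad).
It fails at once if the button was pressed before the dial stood at four clicks (value of joint set_button above 0.003 m and value of joint dial below 1.8326 rad).
It fails at once if the trim knob was turned (value of joint trim above 0.3 rad or value of joint trim below -0.3 rad).
It fails at once if a loose thing was shoved or lifted more than 20 mm (distance of any of thumb_nut, screwdriver, solder_reel, circuit_board from where it was at the start of the episode above 0.02 m).
It also fails if it takes over 48 s, if anything falls off the work surface, if the arm or the gripper's body presses on something with over 40 N, if the wrist force passes 120 N, or if a joint passes its speed limit or range.

ROBOT

A 7-joint arm with a two-finger parallel gripper is mounted at the origin on the work surface. World frame = base frame: x ahead of the robot, y to its left, z up, the work surface at z = 0. Lengths are in m, angles in rad, forces in N, time in s.
With the tool pointing down it reaches from about 0.425 to 0.825 m from the base axis. Payload 3.6 kg.
Tool frame: the origin (TCP) lies on the front face of the gripper's body, between the roots of the fingers; the fingertips stand 84 mm ahead of it and the grasp point (between the pads) lies ahead of it (ctrl.grasp_offset is the z of the grasp point in the tool frame, in m); z points along the fingers, y is the direction in which the jaws open and shut (so a half turn about z gives the same grasp; the last joint's range is limited). The gripper opens to 93 mm and grips with 3 to 60 N. Pads are 15 mm wide; open, the fingers measure 128 mm over their backs; the gripper's body (75 mm by 188 mm) begins 65 mm behind the grasp point.
Start: joints at [-1.361, 0.615, -0.013, 1.423, 0.008, 1.103, -0.04], TCP at [0.152, 0.632, 0.303] pointing down, gripper open.
Joint ranges: [-3.12, 3.12], [-0.3, 2.06], [-1.34, 1.32], [0.26, 2.42], [-1.36, 4.5], [0.01, 1.98], [-2.84, 2.84]. Speed limits (rad/s): [2.79, 2.79, 3.14, 3.14, 3.14, 3.14, 3.14].

INTERFACE

Orientations are given as a rotation vector (axis times angle).
In Python, from rig import ctrl gives the robot as it stands. The module is installed in compiled form; this text tells all that it offers.
- The arm moves only by the tool jog_arm, never from a script. Its argument "moves" is one flat list of numbers, 6 for each row, row after row: the shift along the tool's x, y, z in mm, then the turn, a rotation vector about the tool's x, y, z in degrees. In form: [tx, ty, tz, ax, ay, az, tx, ty, tz, ax, ay, az, ...]. A call has 1 to 5 rows; each row shifts and turns the commanded pose from where the row before left it, along the tool's axes as they then stand; what a row does not reach is not made up. A row lasts 1/12 s, in which the tool goes at most 41.7 mm and 7.16 degrees, less where a joint would pass 70% of its speed; a pose out of reach is approached as far as the arm can. A call with a gripper value outside its range is refused whole. "claw" is the closure, from 0 (fully open) to 1 (shut), set as the call begins (left out, the last holds). The fingers move at their own pace and stop on an object; the grip force is fixed at half the most. Time passes only in rows, so rows that do not move let the fingers close. It gives the time, the measured TCP pose, the force and the opening at its end, in the units of the state.
- ctrl.get_state(): the state, without advancing time (a new reading comes with each control period).
- ctrl.camera(name): name is "side" or "top"; returns (picture, depth): 420x560x3 uint8, red, green, blue; 420x560 float32, m along the optical axis (not along the pixel's ray), 0 where there is no reading.
- ctrl.get_calibration(name): a dict with "fx", "fy", "cx", "cy" (pixels), "k1" (the pictures are not rectified: a ray, as slopes to the right and down, at radius r is drawn at 1 + k1 r^2 times it, then the intrinsics apply), "R" (3x3) and "t" (3): a world point X has camera coordinates R X + t. Camera axes: x right, y down, z forward; pixel columns grow to the right and rows downward; lengths in m; the calibration is good to about 2 mm. A picture is of the moment at which its call begins. get_calibration takes no time and is no camera call.
- ctrl.close_job(): hands the job in, once; it reports no verdict.
The state is a dict: "time_s": time; "joint_pos": joint angles; "qd": joint speeds; "tau": joint torques, N m; "tcp_pos": TCP position; "tool_rot": TCP orientation; "contact_force": force on the tool from outside, world axes, zero at the start; "moment": the same for the moment, N m; "gripper_width": finger opening in m.
Only numpy, scipy, OpenCV 4.12 (cv2) and the standard library are available. Lean on these libraries where they do the work, as an engineer would, in place of code of your own. Each camera call takes 0.05 s, during which the arm holds its last target. There are 200 camera calls.

## Working session

There is one attempt and no reset: what is moved stays moved. The work goes in short steps, Python scripts to look and compute and a tool call to move; the robot and the scene stay as the last step left them, time stands still between calls to the robot, and variables do not carry over. Pictures are saved under pics/ and viewed, about 8 in all and at most 12, crops included, and the job is handed in when it is done.

Besides the shell and the picture viewer there is one more tool, called as name(argument=value, ...) on one line, values as JSON. jog_arm: Moves the arm, as the interface text tells. Its arguments: {"type":"object","properties":{"moves":{"type":"array"},"claw":{"type":"number"}},"required":["moves"]}

```bash
mkdir -p pics; cat > h.py <<'E'
import numpy as np, cv2
from rig import ctrl
def ray(cal,u,v):
    x,y=(u-cal['cx'])/cal['fx'],(v-cal['cy'])/cal['fy']
    rd=np.hypot(x,y); r=rd
    for _ in range(20): r=rd/(1+cal['k1']*r*r)
    s=r/rd if rd>0 else 1
    R=np.array(cal['R']); t=np.array(cal['t'])
    return -R.T@t, R.T@np.array([x*s,y*s,1])
def onz(cal,u,v,z):
    o,d=ray(cal,u,v); return o+d*(z-o[2])/d[2]
def proj(cal,X):
    c=np.array(cal['R'])@np.array(X)+np.array(cal['t']); a,b=c[0]/c[2],c[1]/c[2]
    f=1+cal['k1']*(a*a+b*b); return cal['fx']*a*f+cal['cx'],cal['fy']*b*f+cal['cy']
E
python3 - <<'E'
from h import *
for n in ('top','side'):
    p,d=ctrl.camera(n); cv2.imwrite(f'pics/{n}0.png',p[:,:,::-1]); np.save(f'pics/{n}0d.npy',d)
    c=ctrl.get_calibration(n); print(n,c['fx'],c['k1'],-np.array(c['R']).T@c['t']); print(np.array(c['R']).round(2))
print(ctrl.get_state(), ctrl.grasp_offset)
E
```

```text
top 540.8264226576214 -0.22152658968303937 [0.46678943 0.06236536 1.33922854]
[[ 0.03 -1.    0.03]
 [-1.   -0.03 -0.06]
 [ 0.06 -0.02 -1.  ]]
side 418.1841888506698 -0.07788201519320084 [ 0.31940932 -0.54104776  0.51222493]
[[ 0.93 -0.37 -0.02]
 [-0.22 -0.5  -0.84]
 [ 0.3   0.78 -0.55]]
{'time_s': 0.1, 'joint_pos': array([-1.3615142 ,  0.61579326, -0.0126084 ,  1.42471605,  0.00807732,
        1.10340974, -0.04037825]), 'qd': array([-0.00034133, -0.00306656,  0.00086646, -0.00532177, -0.00231886,
        0.00078264,  0.00062308]), 'tau': array([ 1.66611215e-03, -4.60039830e+01,  2.10065385e-01, -1.66244817e+01,
       -6.12139329e-02,  1.69500889e-02,  9.22285676e-05]), 'tcp_pos': array([0.15170777, 0.63151846, 0.30172329]), 'tool_rot': array([-0.36936858, -3.11954353,  0.00355356]), 'contact_force': array([ 0.24506698, -0.55079697,  0.33744534]), 'moment': array([-0.00836916, -0.03707101, -0.0566682 ]), 'gripper_width': 0.09249624878895303} 0.0653
```

View pics/top0.png

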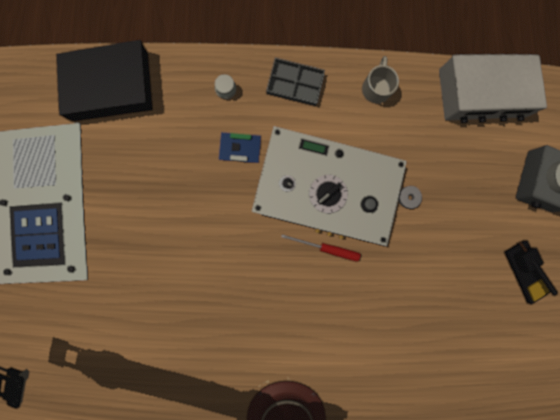

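View pics/side0.png

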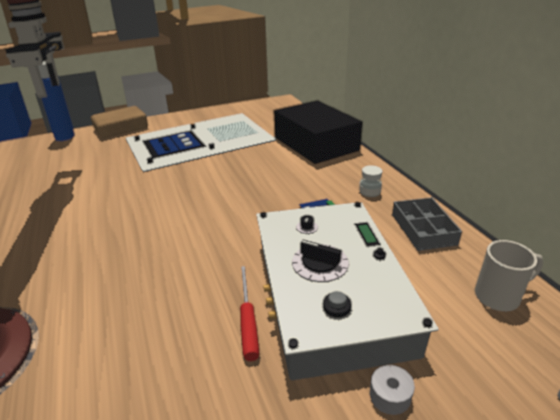

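The top view shows the box, with the trim knob at (288,184), dial at (329,194), button at (370,204) and thumb nut at (339,153). The screwdriver lies at about (320,247) and the reel at (411,197). The side view agrees. Next I measure and zoom in on the dial.

```bash
python3 - <<'E'
from h import *
p=cv2.imread('pics/top0.png'); c=ctrl.get_calibration('top')
a=cv2.resize(p[120:250,245:415],None,fx=4,fy=4,interpolation=cv2.INTER_CUBIC)
b=cv2.imread('pics/side0.png')[225:325,270:370]
b=cv2.resize(b,None,fx=4,fy=4,interpolation=cv2.INTER_CUBIC); cv2.imwrite('pics/c1.png',a); cv2.imwrite('pics/c1s.png',b)
# plate: light region around the dial; box: white contour
g=cv2.cvtColor(p,cv2.COLOR_BGR2HSV)
m=((g[:,:,2]>110)&(g[:,:,1]<70)).astype(np.uint8)
cs,_=cv2.findContours(m,cv2.RETR_EXTERNAL,cv2.CHAIN_APPROX_NONE)
for k in cs:
    if cv2.pointPolygonTest(k,(300,210),False)>0:
        q=cv2.boxPoints(cv2.minAreaRect(k)); print(q); P=np.array([onz(c,u,v,.07) for u,v in q]); print(P.round(4),P.mean(0)); E=np.diff(P,axis=0); print(np.linalg.norm(E,axis=1),np.degrees(np.arctan2(E[:,1],E[:,0])))
for n,u,v,z in [('dial',329,194,.09),('btn',370,204,.092),('trim',288,184,.091)]: print(n,onz(c,u,v,z))
E
```

```text
[[251.11768  211.52942 ]
 [272.58826  125.647064]
 [407.17645  159.29413 ]
 [385.70587  245.17648 ]]
[[ 0.5179  0.0982  0.07  ]
 [ 0.7239  0.0539  0.07  ]
 [ 0.6547 -0.2727  0.07  ]
 [ 0.4471 -0.2231  0.07  ]] [ 0.58588854 -0.08594473  0.07      ]
[0.21068722 0.33383715 0.21339843] [ -12.14731116 -101.96653047  166.55236532]
dial [ 0.5632046  -0.08193853  0.09      ]
btn [ 0.54265129 -0.17870783  0.092     ]
trim [0.58344306 0.01418749 0.091     ]
```

View pics/c1.png

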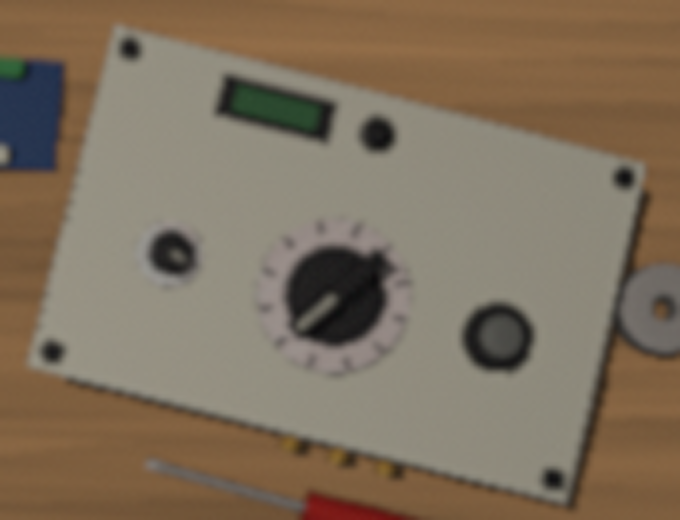

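View pics/c1s.png

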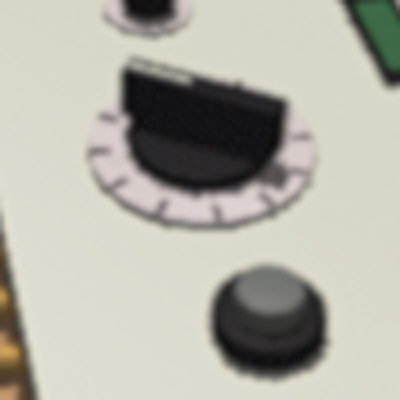

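The side crop shows the white pointer line on the far-left half of the wing. In the top crop the pointer end is at (298,330) and the tail end at (387,256).

```bash
cat >> h.py <<'E'
from scipy.spatial.transform import Rotation as Ro
def delta(x,y,z,ang,dz=True):
    s=ctrl.get_state(); R=Ro.from_rotvec(s['tool_rot']); a=np.radians(ang)
    X=np.array([np.cos(a),np.sin(a),0]);Z=np.array([0,0,-1.]);T=np.stack([X,np.cross(Z,X),Z],1)
    print('t',round(s['time_s'],2),'tcp',s['tcp_pos'].round(4),'xdir',np.degrees(np.arctan2(*R.as_matrix()[1::-1,0])).round(1),
     'F',s['contact_force'].round(1),'M',s['moment'].round(2),'w',round(s['gripper_width'],3))
    print(' shift mm',(R.inv().apply(np.array([x,y,z])-s['tcp_pos'])*1000).round(1),'turn deg',np.degrees((R.inv()*Ro.from_matrix(T)).as_rotvec()).round(2))
E
python3 - <<'E'
from h import *
c=ctrl.get_calibration('top')
f=lambda u,v,z: onz(c,245+(u-1.5)/4,120+(v-1.5)/4,z)
print('plate c',f(334,296,.074)); 
# plate centroid by pinkish colour hull
p=cv2.imread('pics/top0.png').astype(int)
a,b=f(298,330,.105),f(387,256,.105); d=a-b; print('wing',a,b,(a+b)/2,np.hypot(*d[:2]),np.degrees(np.arctan2(d[1],d[0])))
print('screws mid', (f(130,48,.076)+f(624,178,.076)+f(52,352,.076)+f(553,479,.076))/4)
e=f(130,48,.076)-f(52,352,.076); print(np.degrees(np.arctan2(e[1],e[0])))
e=f(624,178,.076)-f(553,479,.076); print(np.degrees(np.arctan2(e[1],e[0])))
print('btn',f(500,332,.092)); 
cs=ctrl.get_calibration('side'); g=lambda u,v,z: onz(cs,270+(u-1.5)/4,225+(v-1.5)/4,z)
print('side btn',g(270,288,.092)); a,b=g(126,70,.105),g(285,104,.105); d=a-b; print('side wing',a,b,(a+b)/2,np.degrees(np.arctan2(d[1],d[0])))
# ticks angle about plate centre
for u,v in [(289,243),(320,227),(357,230),(264,312),(282,343),(313,361),(351,361),(384,342),(403,313),(268,277)]:
    q=f(u,v,.074)-f(334,296,.074); print(np.degrees(np.arctan2(q[1],q[0])).round(1)%30,end=' ')
print(); delta(.45,.35,.3,150)
E
```

```text
plate c [ 0.56526108 -0.08169292  0.074     ]
wing [ 0.54266041 -0.05785254  0.105     ] [ 0.58691951 -0.10839212  0.105     ] [ 0.56478996 -0.08312233  0.105     ] 0.06717973574041596 131.20966133617316
screws mid [ 0.5845165 -0.0859444  0.076    ]
-12.550509641177829
-12.619375836326656
btn [ 0.54584062 -0.17775705  0.092     ]
side btn [ 0.54040288 -0.17757878  0.092     ]
side wing [ 0.53860513 -0.05930375  0.105     ] [ 0.58595231 -0.10360674  0.105     ] [ 0.56227872 -0.08145524  0.105     ] 136.90239209587216
11.899999999999999 12.8 12.0 14.599999999999994 13.599999999999994 13.400000000000006 16.099999999999994 19.099999999999994 18.0 15.700000000000003 
t 0.1 tcp [0.1517 0.6315 0.3017] xdir 166.5 F [ 0.2 -0.6  0.3] M [-0.01 -0.04 -0.06] w 0.092
 shift mm [-355.8 -204.1    2.2] turn deg [-0.13  0.02 16.49]
```

jog_arm(moves=[-34, -19, 0, 0, 0, 0, -34, -19, 0, 0, 0, 0, -34, -19, 0, 0, 0, 0, -34, -19, 0, 0, 0, 0, -34, -19, 0, 0, 0, 0], claw=1)

```text
time_s: 0.52
tcp_pos: [0.2959, 0.4983, 0.3023]
tool_rot: [-0.369, -3.12, 0.002]
contact_force: [0.2, -0.1, 0.3]
gripper_width: 0.0643
```

jog_arm(moves=[-34, -19, 0, 0, 0, 0, -34, -19, 0, 0, 0, 0, -34, -19, 0, 0, 0, 0, -34, -19, 0, 0, 0, 0, -34, -19, 0, 0, 0, 0])

```text
time_s: 0.93
tcp_pos: [0.439, 0.3662, 0.3024]
tool_rot: [-0.369, -3.119, 0.001]
contact_force: [0.0, 0.6, 0.0]
gripper_width: 0.0311
```

```bash
python3 -c "
from h import *
delta(.529,-.093,.25,155)"
```

```text
t 0.93 tcp [0.439  0.3662 0.3024] xdir 166.5 F [0.  0.6 0. ] M [-0.01 -0.07 -0.02] w 0.031
 shift mm [-194.7 -425.4   52.6] turn deg [-0.04 -0.02 11.5 ]
```

jog_arm(moves=[-16, -35, 4, 0, 0, 0, -16, -35, 4, 0, 0, 0, -16, -35, 4, 0, 0, 0, -16, -35, 4, 0, 0, 0, -16, -35, 4, 0, 0, 0])

```text
time_s: 1.35
tcp_pos: [0.4748, 0.177, 0.2823]
tool_rot: [-0.369, -3.119, 0.001]
contact_force: [0.5, 0.1, 1.0]
gripper_width: 0.0016
```

jog_arm(moves=[-16, -35, 4, 0, 0, 0, -16, -35, 4, 0, 0, 0, -16, -35, 4, 0, 0, 0, -16, -35, 4, 0, 0, 0, -16, -35, 4, 0, 0, 0])

```text
time_s: 1.77
tcp_pos: [0.5117, -0.0117, 0.2624]
tool_rot: [-0.369, -3.119, 0.0]
contact_force: [0.7, 0.0, 0.2]
gripper_width: 0.0002
```

jog_arm(moves=[-16, -35, 4, 0, 0, 0, -16, -35, 4, 0, 0, 0, 0, 0, 0, 0, 0, 5.75, 0, 0, 0, 0, 0, 5.75, 0, 0, 0, 0, 0, 0])

```text
time_s: 2.18
tcp_pos: [0.5263, -0.0864, 0.2541]
tool_rot: [-0.686, -3.064, 0.001]
contact_force: [0.4, -0.5, -0.5]
gripper_width: 0.0006
```

```bash
python3 -c "
from h import *
delta(.529,-.093,.172,155)"
```

```text
t 2.18 tcp [ 0.5263 -0.0864  0.2541] xdir 154.8 F [ 0.4 -0.5 -0.5] M [-0.02 -0.    0.03] w 0.001
 shift mm [-5.4 -4.8 82.1] turn deg [-0.04 -0.07 -0.23]
```

jog_arm(moves=[-5.4, -4.8, 0, 0, 0, 0, 0, 0, 25, 0, 0, 0, 0, 0, 25, 0, 0, 0, 0, 0, 15, 0, 0, 0, 0, 0, 14, 0, 0, 0])

```text
time_s: 2.6
tcp_pos: [0.5293, -0.0916, 0.1745]
tool_rot: [-0.674, -3.067, 0.0]
contact_force: [0.5, 0.6, 0.5]
gripper_width: 0.0002
```

```bash
cat > look.py <<'E'
from h import *
import sys
n=sys.argv[1]
p,_=ctrl.camera('side'); q,_=ctrl.camera('top')
a=cv2.resize(p[200:340,230:380,::-1],None,fx=2.6,fy=2.6,interpolation=cv2.INTER_CUBIC)
b=cv2.resize(q[120:260,250:400,::-1],None,fx=2.6,fy=2.6,interpolation=cv2.INTER_CUBIC)
cv2.imwrite(f'pics/{n}.png',np.hstack([a,b]))
E
python3 look.py l1; python3 -c "
from h import *
delta(.529,-.093,.172,155)"
```

```text
t 2.7 tcp [ 0.5283 -0.0914  0.1737] xdir 155.2 F [-0.7  0.8  0.5] M [-0.02  0.03  0.01] w 0.0
 shift mm [-1.3 -1.2  1.7] turn deg [-0.08 -0.28  0.18]
```

View pics/l1.png

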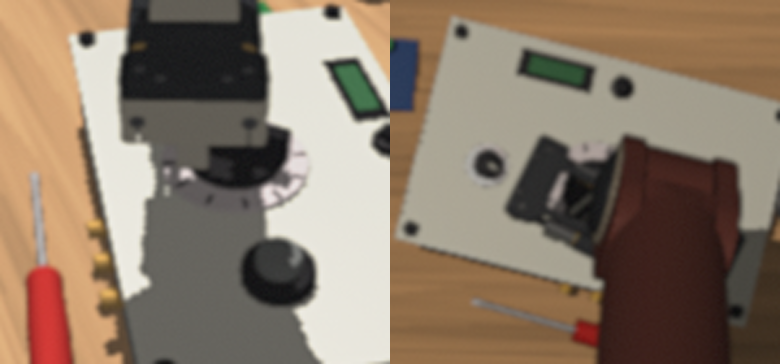

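```bash
python3 -c "
from h import *
s=ctrl.get_state();R=Ro.from_rotvec(s['tool_rot'])
for n,o in (('side',(230,200)),('top',(250,120))):
  c=ctrl.get_calibration(n)
  for q in [(0,0,0),(0,0,.084),(.0075,.0175,.084),(-.0075,.0175,.084),(.0075,-.0175,.084),(-.0075,-.0175,.084),(0,.094,0),(0,-.094,0)]:
    print(n,q,((np.array(proj(c,s['tcp_pos']+R.apply(q)))-o)*2.6).round())
  print('dial',((np.array(proj(c,(.565,-.082,.105)))-o)*2.6).round())
"
```

```text
side (0, 0, 0) [192.  48.]
side (0, 0, 0.084) [191. 165.]
side (0.0075, 0.0175, 0.084) [178. 146.]
side (-0.0075, 0.0175, 0.084) [203. 146.]
side (0.0075, -0.0175, 0.084) [177. 184.]
side (-0.0075, -0.0175, 0.084) [203. 184.]
side (0, 0.094, 0) [193. -37.]
side (0, -0.094, 0) [192. 158.]
dial [240. 120.]
top (0, 0, 0) [227. 227.]
top (0, 0, 0.084) [215. 232.]
top (0.0075, 0.0175, 0.084) [194. 231.]
top (-0.0075, 0.0175, 0.084) [201. 216.]
top (0.0075, -0.0175, 0.084) [229. 248.]
top (-0.0075, -0.0175, 0.084) [236. 233.]
top (0, 0.094, 0) [127. 177.]
top (0, -0.094, 0) [327. 277.]
dial [207. 189.]
```

jog_arm(moves=[0, 0, 1.5, 0, 0, 0, 1.24, 1.5, 0, 0, 0, 3, 1.24, 1.5, 0, 0, 0, 3, 1.24, 1.5, 0, 0, 0, 3, 1.24, 1.5, 0, 0, 0, 3])

```text
time_s: 3.12
tcp_pos: [0.5289, -0.0843, 0.1756]
tool_rot: [0.998, 2.976, 0.001]
contact_force: [-0.2, 0.8, 0.0]
gripper_width: 0.0004
```

jog_arm(moves=[0.41, 0.5, 0, 0, 0, 1, 0.41, 0.5, 0, 0, 0, 1, 0.41, 0.5, 0, 0, 0, 1, 0.41, 0.5, 0, 0, 0, 1])

```text
time_s: 3.45
tcp_pos: [0.5283, -0.0819, 0.1747]
tool_rot: [1.101, 2.941, 0.0]
contact_force: [0.1, -0.1, -0.1]
gripper_width: 0.0005
```

jog_arm(moves=[0.41, 0.5, 0, 0, 0, 1, 0.41, 0.5, 0, 0, 0, 1, 0.41, 0.5, 0, 0, 0, 1, 0.41, 0.5, 0, 0, 0, 1])

```text
time_s: 3.78
tcp_pos: [0.5282, -0.0792, 0.1742]
tool_rot: [-1.205, -2.901, 0.0]
contact_force: [0.3, -0.7, -0.3]
gripper_width: 0.0006
```

jog_arm(moves=[0.41, 0.5, 0, 0, 0, 1, 0.41, 0.5, 0, 0, 0, 1, 0.41, 0.5, 0, 0, 0, 1, 0.41, 0.5, 0, 0, 0, 1])

```text
time_s: 4.12
tcp_pos: [0.5285, -0.0766, 0.1742]
tool_rot: [-1.305, -2.857, 0.0]
contact_force: [-0.4, -0.2, -0.8]
gripper_width: 0.0003
```

```bash
cat >> h.py <<'E'
def rel():
    s=ctrl.get_state(); R=Ro.from_rotvec(s['tool_rot']); print('t',round(s['time_s'],2),'c',(R.inv().apply(s['tcp_pos']-[.565,-.082,.172])*1000).round(1),'xdir',np.degrees(np.arctan2(*R.as_matrix()[1::-1,0])).round(1),'Ftool',R.inv().apply(s['contact_force']).round(1),'M',s['moment'].round(2))
E
python3 -c "
from h import *
rel()"
```

```text
t 4.12 c [ 28.  -24.   -2.2] xdir 130.9 Ftool [ 0.1 -0.4  0.8] M [-0.    0.01 -0.04]
```

jog_arm(moves=[0.41, 0.5, 0, 0, 0, 1, 0.41, 0.5, 0, 0, 0, 1, 0.41, 0.5, 0, 0, 0, 1])

```text
time_s: 4.37
tcp_pos: [0.5289, -0.0746, 0.1742]
tool_rot: [-1.38, -2.822, 0.0]
contact_force: [0.8, -0.4, -0.4]
gripper_width: 0.0004
```

jog_arm(moves=[0.41, 0.5, 0, 0, 0, 1, 0.41, 0.5, 0, 0, 0, 1, 0.41, 0.5, 0, 0, 0, 1])

```text
time_s: 4.62
tcp_pos: [0.5291, -0.0732, 0.1742]
tool_rot: [-1.454, -2.785, 0.001]
contact_force: [-0.4, -1.3, 0.6]
gripper_width: 0.0006
```

jog_arm(moves=[0.41, 0.5, 0, 0, 0, 1, 0.41, 0.5, 0, 0, 0, 1, 0.41, 0.5, 0, 0, 0, 1])

```text
time_s: 4.87
tcp_pos: [0.5294, -0.0715, 0.1742]
tool_rot: [-1.526, -2.745, 0.002]
contact_force: [-0.9, -2.4, 0.5]
gripper_width: 0.0006
```

```bash
python3 -c "
from h import *
rel()"
```

```text
t 4.87 c [ 27.7 -24.6  -2.2] xdir 121.9 Ftool [-1.6 -2.1 -0.5] M [-0.54  0.41  0.01]
```

jog_arm(moves=[0.41, 0.5, 0, 0, 0, 1, 0.41, 0.5, 0, 0, 0, 1, 0.41, 0.5, 0, 0, 0, 1])

```text
time_s: 5.12
tcp_pos: [0.5302, -0.0695, 0.1742]
tool_rot: [-1.597, -2.705, 0.001]
contact_force: [-2.4, -3.2, 1.2]
gripper_width: 0.0003
```

jog_arm(moves=[0.41, 0.5, 0, 0, 0, 1, 0.41, 0.5, 0, 0, 0, 1, 0.41, 0.5, 0, 0, 0, 1])

```text
time_s: 5.37
tcp_pos: [0.5315, -0.0672, 0.1742]
tool_rot: [1.667, 2.663, 0.001]
contact_force: [-0.7, -2.0, -1.1]
gripper_width: 0.0005
```

jog_arm(moves=[0.41, 0.5, 0, 0, 0, 1, 0.41, 0.5, 0, 0, 0, 1])

```text
time_s: 5.53
tcp_pos: [0.5327, -0.0652, 0.1744]
tool_rot: [1.712, 2.633, 0.003]
contact_force: [-0.4, -0.3, -0.1]
gripper_width: 0.0005
```

jog_arm(moves=[0.41, 0.5, 0, 0, 0, 1, 0.41, 0.5, 0, 0, 0, 1])

```text
time_s: 5.7
tcp_pos: [0.5331, -0.0642, 0.1744]
tool_rot: [1.758, 2.603, 0.002]
contact_force: [-0.9, -0.2, -0.6]
gripper_width: 0.0003
```

jog_arm(moves=[0.41, 0.5, 0, 0, 0, 1, 0.41, 0.5, 0, 0, 0, 1])

```text
time_s: 5.87
tcp_pos: [0.5334, -0.0636, 0.1743]
tool_rot: [1.804, 2.572, 0.001]
contact_force: [0.1, 0.0, 0.5]
gripper_width: 0.0004
```

```bash
python3 -c "
from h import *
rel()"
```

```text
t 5.87 c [ 28.1 -23.5  -2.3] xdir 109.9 Ftool [ 0.   0.1 -0.5] M [-0.01  0.07  0.04]
```

jog_arm(moves=[0.82, 1, 0, 0, 0, 2, 0.82, 1, 0, 0, 0, 2, 0.82, 1, 0, 0, 0, 2, 0.82, 1, 0, 0, 0, 2, 0.82, 1, 0, 0, 0, 2])

```text
time_s: 6.28
tcp_pos: [0.5369, -0.0584, 0.1743]
tool_rot: [2.022, 2.404, 0.0]
contact_force: [-0.0, -0.1, 1.3]
gripper_width: 0.0008
```

jog_arm(moves=[0.41, 0.5, 0, 0, 0, 1, 0.41, 0.5, 0, 0, 0, 1, 0.41, 0.5, 0, 0, 0, 1, 0.41, 0.5, 0, 0, 0, 1])

```text
time_s: 6.62
tcp_pos: [0.538, -0.0568, 0.1742]
tool_rot: [-2.104, -2.332, 0.001]
contact_force: [-1.8, 0.1, 0.9]
gripper_width: 0.0002
```

jog_arm(moves=[0.41, 0.5, 0, 0, 0, 1, 0.41, 0.5, 0, 0, 0, 1, 0.41, 0.5, 0, 0, 0, 1, 0.41, 0.5, 0, 0, 0, 1])

```text
time_s: 6.95
tcp_pos: [0.5398, -0.055, 0.1741]
tool_rot: [-2.184, -2.257, 0.002]
contact_force: [-3.5, -1.4, 1.3]
gripper_width: 0.0006
```

jog_arm(moves=[0.41, 0.5, 0, 0, 0, 1, 0.41, 0.5, 0, 0, 0, 1, 0.41, 0.5, 0, 0, 0, 1])

```text
time_s: 7.2
tcp_pos: [0.5418, -0.0537, 0.1742]
tool_rot: [-2.243, -2.2, 0.0]
contact_force: [-2.4, -0.4, 2.2]
gripper_width: 0.0002
```

jog_arm(moves=[0.41, 0.5, 0, 0, 0, 1, 0.41, 0.5, 0, 0, 0, 1, 0.41, 0.5, 0, 0, 0, 1])

```text
time_s: 7.45
tcp_pos: [0.5445, -0.0522, 0.1744]
tool_rot: [2.298, 2.14, 0.003]
contact_force: [0.3, 0.5, -0.3]
gripper_width: 0.0003
```

jog_arm(moves=[0.41, 0.5, 0, 0, 0, 1, 0.41, 0.5, 0, 0, 0, 1])

```text
time_s: 7.62
tcp_pos: [0.5454, -0.0514, 0.1744]
tool_rot: [2.335, 2.1, 0.002]
contact_force: [0.2, -0.6, -0.4]
gripper_width: 0.0002
```

```bash
python3 -c "
from h import *
rel()"; python3 look.py l2
```

```text
t 7.62 c [ 28.4 -22.7  -2.5] xdir 83.9 Ftool [-0.5  0.3  0.4] M [-0.08  0.13  0.03]
```

View pics/l2.png

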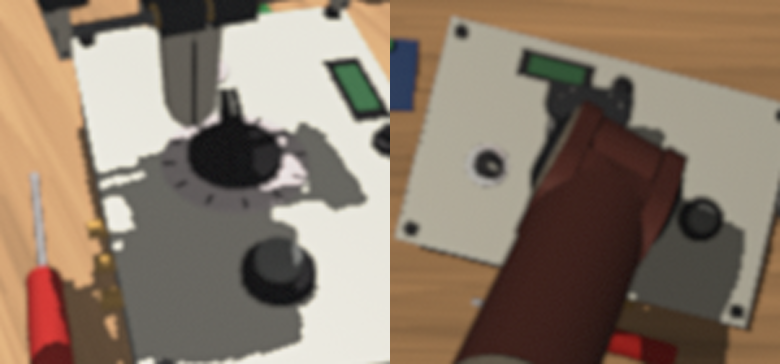

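The side view shows the wing end-on at about (235,105), so the dial has turned two clicks to about 74°. The closed fingertip at (195,120) is beside it. The forces agree: two rises to about 4 N, each falling back to 0. On to the third click.

jog_arm(moves=[0.82, 1, 0, 0, 0, 2, 0.82, 1, 0, 0, 0, 2, 0.82, 1, 0, 0, 0, 2, 0.82, 1, 0, 0, 0, 2, 0.82, 1, 0, 0, 0, 2])

```text
time_s: 8.13
tcp_pos: [0.5504, -0.0484, 0.1744]
tool_rot: [2.51, 1.888, 0.001]
contact_force: [-0.7, -0.2, 0.7]
gripper_width: 0.0005
```

jog_arm(moves=[0.41, 0.5, 0, 0, 0, 1, 0.41, 0.5, 0, 0, 0, 1, 0.41, 0.5, 0, 0, 0, 1, 0.41, 0.5, 0, 0, 0, 1])

```text
time_s: 8.47
tcp_pos: [0.5523, -0.0476, 0.1743]
tool_rot: [-2.574, -1.8, 0.001]
contact_force: [-1.0, 0.4, 0.7]
gripper_width: 0.0006
```

jog_arm(moves=[0.41, 0.5, 0, 0, 0, 1, 0.41, 0.5, 0, 0, 0, 1, 0.41, 0.5, 0, 0, 0, 1, 0.41, 0.5, 0, 0, 0, 1])

```text
time_s: 8.8
tcp_pos: [0.5544, -0.0468, 0.1742]
tool_rot: [-2.635, -1.708, 0.002]
contact_force: [-2.4, 0.0, 1.4]
gripper_width: 0.0004
```

jog_arm(moves=[0.41, 0.5, 0, 0, 0, 1, 0.41, 0.5, 0, 0, 0, 1, 0.41, 0.5, 0, 0, 0, 1, 0.41, 0.5, 0, 0, 0, 1])

```text
time_s: 9.13
tcp_pos: [0.557, -0.0462, 0.1741]
tool_rot: [-2.694, -1.615, 0.002]
contact_force: [-3.9, -0.3, 2.4]
gripper_width: 0.0004
```

jog_arm(moves=[0.41, 0.5, 0, 0, 0, 1, 0.41, 0.5, 0, 0, 0, 1, 0.41, 0.5, 0, 0, 0, 1])

```text
time_s: 9.38
tcp_pos: [0.5595, -0.046, 0.1741]
tool_rot: [2.735, 1.544, -0.0]
contact_force: [-1.8, -0.1, 0.6]
gripper_width: 0.0006
```

jog_arm(moves=[0.41, 0.5, 0, 0, 0, 1, 0.41, 0.5, 0, 0, 0, 1])

```text
time_s: 9.55
tcp_pos: [0.5615, -0.0456, 0.1743]
tool_rot: [2.761, 1.496, 0.002]
contact_force: [-0.3, 0.3, -0.4]
gripper_width: 0.0002
```

```bash
python3 -c "
from h import *
rel()"
```

```text
t 9.55 c [ 28.6 -22.7  -2.4] xdir 56.9 Ftool [ 0.1 -0.4  0.4] M [-0.05  0.15 -0.03]
```

jog_arm(moves=[0.82, 1, 0, 0, 0, 2, 0.82, 1, 0, 0, 0, 2, 0.82, 1, 0, 0, 0, 2, 0.82, 1, 0, 0, 0, 2, 0.82, 1, 0, 0, 0, 2])

```text
time_s: 9.97
tcp_pos: [0.5687, -0.0453, 0.1746]
tool_rot: [2.88, 1.249, 0.005]
contact_force: [-0.3, 0.8, -0.1]
gripper_width: 0.0003
```

jog_arm(moves=[0.41, 0.5, 0, 0, 0, 1, 0.41, 0.5, 0, 0, 0, 1, 0.41, 0.5, 0, 0, 0, 1, 0.41, 0.5, 0, 0, 0, 1])

```text
time_s: 10.3
tcp_pos: [0.5701, -0.0457, 0.1744]
tool_rot: [2.923, 1.149, 0.001]
contact_force: [-1.1, 0.4, 0.8]
gripper_width: 0.0003
```

jog_arm(moves=[0.41, 0.5, 0, 0, 0, 1, 0.41, 0.5, 0, 0, 0, 1, 0.41, 0.5, 0, 0, 0, 1, 0.41, 0.5, 0, 0, 0, 1])

```text
time_s: 10.63
tcp_pos: [0.572, -0.0458, 0.1742]
tool_rot: [-2.961, -1.046, 0.001]
contact_force: [-1.3, 0.7, 0.1]
gripper_width: 0.0005
```

jog_arm(moves=[0.41, 0.5, 0, 0, 0, 1, 0.41, 0.5, 0, 0, 0, 1, 0.41, 0.5, 0, 0, 0, 1, 0.41, 0.5, 0, 0, 0, 1])

```text
time_s: 10.97
tcp_pos: [0.5743, -0.0463, 0.1741]
tool_rot: [-2.996, -0.942, 0.002]
contact_force: [-2.9, 1.5, 1.4]
gripper_width: 0.0004
```

jog_arm(moves=[0.41, 0.5, 0, 0, 0, 1, 0.41, 0.5, 0, 0, 0, 1, 0.41, 0.5, 0, 0, 0, 1])

```text
time_s: 11.22
tcp_pos: [0.5762, -0.0469, 0.1741]
tool_rot: [-3.02, -0.863, 0.002]
contact_force: [-3.1, 1.1, 1.3]
gripper_width: 0.0005
```

```bash
python3 -c "
from h import *
rel()"
```

```text
t 11.22 c [ 28.1 -23.8  -2.1] xdir 31.9 Ftool [-2.1 -2.6 -1.3] M [ 0.31  0.78 -0.07]
```

Near the fourth peak, so single degrees from here.

jog_arm(moves=[0.41, 0.5, 0, 0, 0, 1, 0.41, 0.5, 0, 0, 0, 1])

```text
time_s: 11.38
tcp_pos: [0.5777, -0.0477, 0.1741]
tool_rot: [-3.035, -0.81, 0.001]
contact_force: [-2.3, 1.0, 0.7]
gripper_width: 0.0005
```

jog_arm(moves=[0.41, 0.5, 0, 0, 0, 1, 0, 0, 0, 0, 0, 0])

```text
time_s: 11.55
tcp_pos: [0.5788, -0.0482, 0.1741]
tool_rot: [3.041, 0.784, 0.001]
contact_force: [-0.9, 0.9, -0.6]
gripper_width: 0.0001
```

jog_arm(moves=[0.41, 0.5, 0, 0, 0, 1, 0, 0, 0, 0, 0, 0])

```text
time_s: 11.72
tcp_pos: [0.5798, -0.0485, 0.1743]
tool_rot: [3.047, 0.758, 0.002]
contact_force: [-0.9, 0.1, 0.1]
gripper_width: 0.0004
```

```bash
python3 -c "
from h import *
rel()"
```

```text
t 11.72 c [ 28.8 -22.7  -2.4] xdir 27.9 Ftool [-0.8 -0.5 -0.1] M [0.06 0.2  0.04]
```

jog_arm(moves=[0, 0, 0, 0, 0, 0, 0, 0, 0, 0, 0, 0, 0, 0, 0, 0, 0, 0])

```text
time_s: 11.97
tcp_pos: [0.5796, -0.0485, 0.1746]
tool_rot: [3.047, 0.759, 0.002]
contact_force: [-0.2, -0.2, 0.1]
gripper_width: 0.0003
```

```bash
python3 look.py l3; python3 -c "
from h import *
rel()"
```

```text
t 12.07 c [ 28.5 -22.9  -2.5] xdir 28.0 Ftool [ 0.2  0.8 -0.4] M [-0.1   0.17 -0.05]
```

View pics/l3.png

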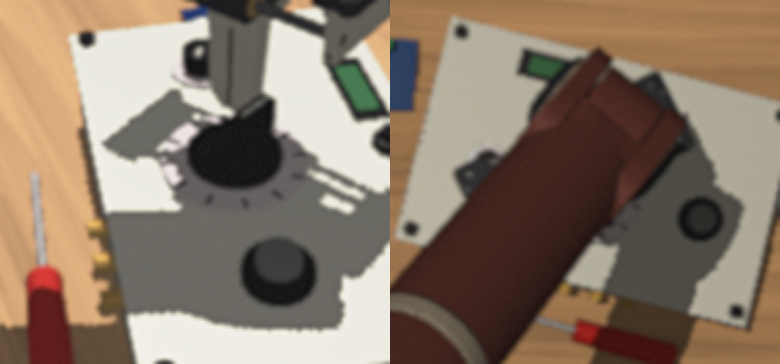

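The wing tip is at about (272,100), but the finger partly hides it. I'll back off, raise and check the dial unobstructed.

jog_arm(moves=[0, -8, 0, 0, 0, 0, 0, 0, -20, 0, 0, 0, 0, 0, -30, 0, 0, 0, 0, 0, -30, 0, 0, 0, 0, 0, -20, 0, 0, 0])

```text
time_s: 12.48
tcp_pos: [0.5756, -0.041, 0.2768]
tool_rot: [3.047, 0.76, 0.004]
contact_force: [0.8, -0.4, 0.6]
gripper_width: 0.0007
```

```bash
python3 look.py l4; python3 -c "
from h import *
c=ctrl.get_calibration('side')
for a in (-15.5,14.5,44.5):
  r=np.radians(a); v=34*np.array([np.cos(r),np.sin(r),0])/1000
  print(a,*[((np.array(proj(c,np.array([.564,-.082,.105])+s*v))-(230,200))*2.6).round() for s in (1,0,-1)])
delta(.543,-.178,.2,28)"
```

```text
-15.5 [294. 115.] [239. 120.] [183. 125.]
14.5 [280.  99.] [239. 120.] [195. 142.]
44.5 [256.  89.] [239. 120.] [220. 154.]
t 12.58 tcp [ 0.5767 -0.0415  0.278 ] xdir 28.0 F [ 0.1 -1.1 -1. ] M [-0.09  0.11  0.01] w 0.0
 shift mm [-94.4 104.3  77.9] turn deg [ 0.25 -0.37  0.01]
```

View pics/l4.png

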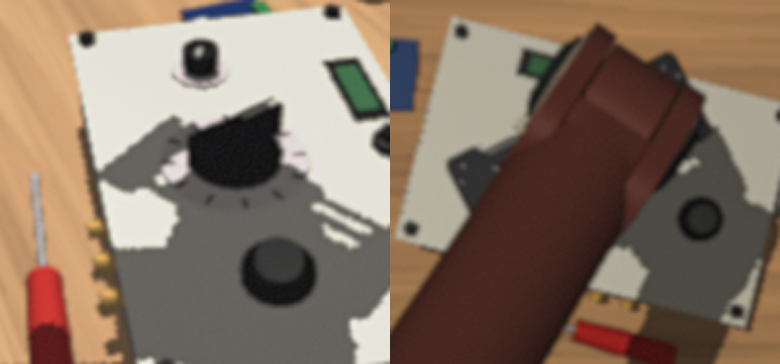

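The wing top runs from (280,100) to (192,142). That matches the predicted 14.5° (four clicks): (280,99)–(195,142). Now the button.

jog_arm(moves=[-19, 21, 0, 0, 0, 0, -19, 21, 0, 0, 0, 0, -19, 21, 0, 0, 0, 0, -19, 21, 0, 0, 0, 0, -18, 20, 0, 0, 0, 0])

```text
time_s: 13.0
tcp_pos: [0.5401, -0.1775, 0.2731]
tool_rot: [-3.047, -0.76, 0.002]
contact_force: [0.2, -1.0, 0.2]
gripper_width: 0.0008
```

jog_arm(moves=[0, 0, 25, 0, 0, 0, 0, 0, 25, 0, 0, 0, 0, 0, 20, 0, 0, 0, 0, 0, 12, 0, 0, 0, 0, 0, 0, 0, 0, 0])

```text
time_s: 13.42
tcp_pos: [0.5395, -0.1754, 0.1889]
tool_rot: [-3.044, -0.759, 0.009]
contact_force: [0.8, 0.2, 0.7]
gripper_width: 0.0001
```

```bash
python3 -c "
from h import *
delta(.543,-.1785,.176,28)"
```

```text
t 13.42 tcp [ 0.5395 -0.1754  0.1889] xdir 28.0 F [0.8 0.2 0.7] M [-0.05  0.19 -0.03] w 0.0
 shift mm [ 1.7  4.4 12.9] turn deg [-0.31  0.25  0.01]
```

jog_arm(moves=[1.7, 4, 4, 0, 0, 0, 0, 0, 4, 0, 0, 0, 0, 0, 2, 0, 0, 0, 0, 0, 0, 0, 0, 0])

```text
time_s: 13.75
tcp_pos: [0.5447, -0.1798, 0.1825]
tool_rot: [3.048, 0.76, 0.001]
contact_force: [0.1, 0.4, 0.4]
gripper_width: 0.0004
```

jog_arm(moves=[0, 0, 2, 0, 0, 0, 0, 0, 0, 0, 0, 0])

```text
time_s: 13.92
tcp_pos: [0.5445, -0.1797, 0.1805]
tool_rot: [3.048, 0.76, 0.001]
contact_force: [0.0, 0.5, -0.3]
gripper_width: 0.0007
```

jog_arm(moves=[0, 0, 2, 0, 0, 0, 0, 0, 0, 0, 0, 0])

```text
time_s: 14.08
tcp_pos: [0.5444, -0.1796, 0.1782]
tool_rot: [-3.048, -0.76, 0.0]
contact_force: [-0.8, 0.1, -0.4]
gripper_width: 0.0005
```

jog_arm(moves=[0, 0, 2, 0, 0, 0, 0, 0, 0, 0, 0, 0])

```text
time_s: 14.25
tcp_pos: [0.5446, -0.1798, 0.1763]
tool_rot: [3.048, 0.76, 0.0]
contact_force: [0.2, 0.5, 0.5]
gripper_width: 0.0006
```

jog_arm(moves=[0, 0, 2, 0, 0, 0, 0, 0, 0, 0, 0, 0])

```text
time_s: 14.42
tcp_pos: [0.5446, -0.1798, 0.1743]
tool_rot: [3.048, 0.76, 0.001]
contact_force: [0.7, -0.3, 1.9]
gripper_width: 0.0004
```

Contact is at TCP z of about 0.175. Pressing on until it bottoms out.

jog_arm(moves=[0, 0, 2, 0, 0, 0, 0, 0, 0, 0, 0, 0])

```text
time_s: 14.58
tcp_pos: [0.5446, -0.1798, 0.1723]
tool_rot: [3.048, 0.76, 0.001]
contact_force: [0.1, -0.2, 3.9]
gripper_width: 0.0005
```

jog_arm(moves=[0, 0, 2, 0, 0, 0, 0, 0, 0, 0, 0, 0])

```text
time_s: 14.75
tcp_pos: [0.5446, -0.1798, 0.1706]
tool_rot: [3.048, 0.76, 0.001]
contact_force: [1.1, 1.1, 4.4]
gripper_width: 0.0004
```

jog_arm(moves=[0, 0, 1.5, 0, 0, 0, 0, 0, 0, 0, 0, 0])

```text
time_s: 14.92
tcp_pos: [0.5446, -0.1799, 0.1704]
tool_rot: [-3.048, -0.76, -0.002]
contact_force: [-1.7, 1.6, 11.9]
gripper_width: 0.0003
```

jog_arm(moves=[0, 0, 1, 0, 0, 0, 0, 0, 0, 0, 0, 0])

```text
time_s: 15.08
tcp_pos: [0.5446, -0.18, 0.1702]
tool_rot: [-3.047, -0.759, -0.003]
contact_force: [-3.8, 3.6, 18.1]
gripper_width: 0.0005
```

The button has bottomed out: z stopped at 0.170 and the force jumped to 18 N. Releasing straight up and moving clear.

jog_arm(moves=[0, 0, -3, 0, 0, 0, 0, 0, -6, 0, 0, 0, 0, 0, -20, 0, 0, 0, 0, 0, -35, 0, 0, 0, 0, 0, -35, 0, 0, 0])

```text
time_s: 15.5
tcp_pos: [0.5436, -0.1791, 0.2663]
tool_rot: [-3.047, -0.759, 0.007]
contact_force: [0.3, -0.2, 0.4]
gripper_width: 0.0005
```

jog_arm(moves=[20, -20, -25, 0, 0, 0, 25, -25, 0, 0, 0, 0, 25, -25, 0, 0, 0, 0, 25, -25, 0, 0, 0, 0, 25, -25, 0, 0, 0, 0])

```text
time_s: 15.92
tcp_pos: [0.5941, -0.0156, 0.2913]
tool_rot: [-3.048, -0.76, 0.001]
contact_force: [0.7, 0.3, 0.6]
gripper_width: 0.0007
```

jog_arm(moves=[25, -25, 0, 0, 0, 0, 25, -25, 0, 0, 0, 0, 25, -25, 0, 0, 0, 0, 25, -25, 0, 0, 0, 0, 0, 0, 0, 0, 0, 0])

```text
time_s: 16.33
tcp_pos: [0.6364, 0.1289, 0.2892]
tool_rot: [-3.037, -0.781, 0.001]
contact_force: [-0.4, 1.2, -0.7]
gripper_width: 0.0008
```

```bash
python3 look.py l5; python3 -c "
from h import *
rel()"
```

```text
t 16.43 c [ 157.2 -145.  -118.5] xdir 28.2 Ftool [-0.5  0.4  0.4] M [-0.17  0.15 -0.01]
```

View pics/l5.png

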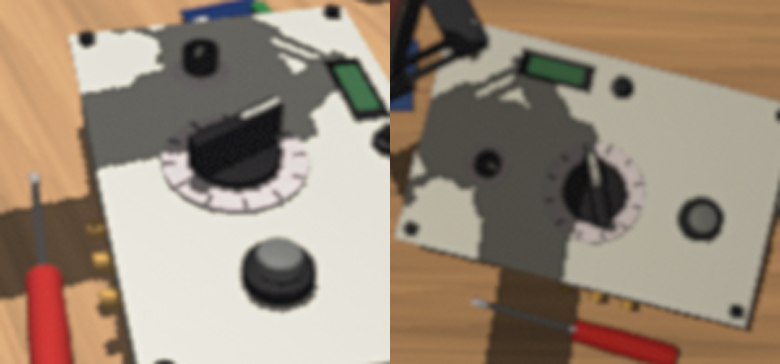

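The wing's pointer end is at (280,100) in the side view and (590,150) in the top view, which is four clicks. The button cap is out at (280,255), and the nut and screwdriver haven't moved. Handing in.

```bash
python3 -c "
from h import *
print(ctrl.close_job())"
```

```text
the job is handed in; nothing more can be done
None
```

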